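# Set the sprung hand rest over the nail sheet and hold it out

### The arm

A 6-joint arm with a two-finger parallel gripper is mounted at the origin on the work surface. World frame = base frame: x ahead of the robot, y to its left, z up, the work surface at z = 0. Lengths are in m, angles in degrees, forces in N, time in s.
With the tool pointing down it reaches from about 0.3 to 0.75 m from the base axis. Payload 8.5 kg.
Tool frame: the origin (TCP) lies between the finger pads; the fingertips stand 14 mm ahead of it and the grasp point (between the pads) lies 5 mm behind it; x points along the fingers, z is the direction in which the jaws open and shut, and the axes are right-handed (so a half turn about x gives the same grasp; the last joint's range is limited). The gripper opens to 85 mm and grips with 20 to 120 N. Pads are 22 mm wide; open, the fingers measure 114 mm over their backs; the gripper's body (76 mm by 85 mm) begins 54 mm behind the grasp point. The pads swing forward as they close: fully open they stand 13 mm farther back than shut.
Start: joints at [-81.893, 21.807, 74.336, -0, 83.858, -12.336], TCP at [0.192, -0.515, 0.245] pointing down, gripper open.
Joint ranges: [-178.18, 178.18], [-50.72, 133.34], [12.68, 142.11], [-81.47, 261.47], [9.98, 163.14], [-165.26, 165.26]. Speed limits (degrees/s): [136.94, 136.94, 180, 180, 180, 180].

### API

Orientations are given as a 3x3 rotation matrix whose columns are the frame's x, y, z axes.
In Python, from rig import env gives the robot as it stands.
- The arm moves only by the shell command python3 -m jog 'ROWS' [FORCE]. ROWS is JSON, a list of rows, each a list of 5 numbers: the opening, from -1 (shut) to 1 (fully open), so that 0 is half open, then the shift along the tool's x, y, z in m, then the turn about the tool's x in rad. In form: [[claw, dx, dy, dz, yaw], ...]. A call has 1 to 20 rows; each row is the pose to reach, as a shift and turn from the pose commanded when the call began, along the tool's axes at that moment; what a row does not reach only later rows make up. A row lasts 1/10 s, in which the tool goes at most 50 mm and 8.59 degrees, less where a joint would pass 70% of its speed; a pose out of reach is approached as far as the arm can. A call with a gripper value outside its range is refused whole. The fingers move at their own pace and stop on an object; FORCE is the grip in N (left out, the last holds). Time passes only in rows, so rows that repeat a pose let the fingers close. It gives the time, the measured TCP pose, the force and the opening at its end, in the units of the state.
- env.observe(): the state, without advancing time (a new reading comes with each control period).
- env.get_image(name): name is "scene" or "top" or "wrist"; returns the picture (400x640x3 uint8, red, green, blue); there is no depth.
- env.camera_model(name): a dict with "fx", "fy", "cx", "cy" (pixels), "origin" and "orientation" of the camera in the world. Camera axes: x right, y up, looking along -z (the intrinsics and any distortion apply to the point x, -y, -z); pixel columns grow to the right and rows downward; lengths in m; the calibration is good to about 2 mm. A picture is of the moment at which its call begins: read the wrist's pose just before it. camera_model takes no time and is no camera call; for the wrist camera it gives the pose at the moment of the call.
- env.close_job(): hands the job in, once; it reports no verdict.
The state is a dict: "time_s": time; "q": joint angles; "qvel": joint speeds; "joint_efforts": joint torques, N m; "position": TCP position; "tool_rot": TCP orientation; "ft_force": force on the tool from outside, world axes, zero at the start; "wrist_torque": the same for the moment, N m; "grip_width": finger opening in m.
Only numpy, scipy, OpenCV 4.12 (cv2) and the standard library are available. Lean on these libraries where they do the work, as an engineer would, in place of code of your own. Each camera call takes 0.05 s, during which the arm holds its last target.

### The job

On the painting board a telescoping hand rest lies across two grooved rails: roll it along the rails, without lifting it out of their grooves, until its flat wooden rest pad faces straight up. Then take the grip on its nose, pull the sprung nose straight out over the sheet of nail tips until the black band on the rod has just come fully out of the tube, and keep holding it there: finish still gripping it, against the spring. Leave the other things on the table where they are.

Things in the scene. Friction and masses are not known exactly. Their poses are not given: they have to be found in the camera images.
- board: Plywood board fixed on the table, 400 mm along its y, 315 mm along x, 8 mm thick. Origin: on its underside (z = 0), midway between its two rails; x points away from the robot, z up. The sheet of painted nail tips (each 7 mm high) is glued on at its -x side, under the nose. Between the rails, board x from -43 to +43 mm, is an open gap down to the board.
- rest: The telescoping hand rest, loose, about 350 g, its axis along the board's x, its nose towards the robot. Origin: on its axis midway between its collars, 42 mm above the table; its x axis runs along the tube, away from the nose. Aluminium tube, 20 mm diameter, from x = -75 (mouth) to +75 mm.
- front_rail (a point): Middle of the groove floor of the rail nearer the robot, at board x = -60 mm, 20 mm above the table. Both rails (the other at x = +60 mm) run along the board's y: aluminium, 33 mm wide, 284 mm long, top 30 mm above the table, groove 17 mm wide from y = -134 to +134 mm, a stop 40 mm high at each end.
- rear_collar (a point): Centre of the rear rubber collar, at x = +60 mm of the rest; the front one is at -60 mm. Collars: 44 mm diameter, 14 mm thick, standing in the grooves with 1.5 mm of play each way; the walls hold the rest back when the nose is pulled. They roll without slipping, 22 mm per radian: rolled to the board's +y, the top turns to +y. The rest stays where it is left.
- tube_bare (a point): Point on the tube's axis at x = -22 mm of the rest, in the middle of the bare piece of tube (20 mm diameter, open from x = -43 to 0 mm above the gap between the rails), where it can be pushed from the side or straddled from above.
- pad_top (a point): Middle of the outer face of the flat wooden rest pad (36 mm along the tube, 22 mm wide, 6 mm thick), 17.5 mm off the axis, at x = +21 mm of the rest, clamped tight to the tube. Its z axis points out of the pad and should end up; x runs along the tube. At the start it is 50 to 180 degrees from up, on either side; the shorter way of rolling (at most 70 mm) stays within the rails.
- tube_mouth (a point): Centre of the tube's mouth, at x = -75 mm of the rest, out of which the nose slides towards the rest's -x.
- nose_grip (a point): Middle of the plastic grip on the nose, on the axis, at x = -115 mm of the rest when the nose is in: a cylinder 20 mm in diameter and 40 mm long along the axis, with a flange of 28 mm diameter at its free end. It joins the tube by a steel rod of 12 mm diameter. The nose turns with the tube.
- nose (a joint): How far the nose is pulled out, m: 0 is fully in (start), 0.075 is the stop. A spring pulls it in with 3 N at 0 and 8 N at 0.050. The black band on the rod, 8 mm long, begins to show at the mouth at 0.042 and is just fully out at 0.050.
- polish_a: Bystander: nail polish bottle, 34 mm diameter, 78 mm high with its tapered cap, on the table just beyond the board; origin under its centre.
- polish_b: Bystander: another such bottle, 34 mm diameter, 78 mm high; origin under its centre.
- paint_pot: Bystander: small closed pot, 38 mm diameter, 38 mm high, on the board's corner near the robot; origin under its centre.
- paint_tube: Bystander: paint tube lying on the board along its y, 90 mm long, 20 mm wide, 16 mm high; origin under its middle.
- dish: Bystander: small white plate, 90 mm diameter, 18 mm high, left of the board; origin under its centre.
- brush: Bystander: fine paintbrush, 170 mm long, 8 mm thick, lying right of the board; origin under its middle.
- cup: Bystander: clear cup, 68 mm diameter, 75 mm high, right of the board; origin under its centre.
Not all that is in view belongs to the job. There is more than one size of the rest; the one meant has the size given above.

How it is judged:
By the outcome, as a careful person would: the job done as asked, in the order asked, and still so for the second after the job is handed in, while the arm keeps its last pose, push and grip.
It also fails if it takes over 51 s, if anything falls off the work surface, if the arm or the gripper's body presses on something with over 40 N, if the wrist force passes 120 N, or if a joint passes its speed limit or range.

## Working session

There is one attempt and no reset: what is moved stays moved. The work goes in short steps, Python scripts to look and compute and a shell command to move; the robot and the scene stay as the last step left them, time stands still between calls to the robot, and variables do not carry over. Pictures are saved under pics/ and viewed, and the job is handed in when it is done.

```bash
ls; mkdir -p pics; python3 - <<'E'
from rig import env
import cv2
o=env.observe()
print(o)
for n in ["scene","top"]:
    im=env.get_image(n); cv2.imwrite(f"pics/{n}0.png",im[:,:,::-1]); print(n,env.camera_model(n))
E
```

```text
pics
{'time_s': 0.0, 'q': array([-8.18939247e+01,  2.18441569e+01,  7.43865427e+01, -1.18498417e-03,
        8.38605821e+01, -1.23364105e+01]), 'qvel': array([ 0.09694833,  0.0055132 ,  0.11269704,  0.04161849, -0.03728946,
       -0.05267317]), 'joint_efforts': array([ 2.03715957e-03, -4.48458302e+01, -2.31271183e+01, -9.93390108e-05,
        4.78986825e-03, -1.49996112e-05]), 'position': array([ 0.19204239, -0.5150741 ,  0.24467157]), 'tool_rot': array([[-2.45004160e-04,  9.37022521e-01,  3.49268859e-01],
       [ 1.57434911e-03,  3.49268798e-01, -9.37021253e-01],
       [-9.99998731e-01,  3.20297012e-04, -1.56077288e-03]]), 'ft_force': array([-0.01555927, -0.522718  , -0.37249184]), 'wrist_torque': array([ 0.03170205,  0.02771679, -0.00798575]), 'grip_width': 0.08552001436060076}
scene {'fx': 430.98152733321734, 'fy': 430.98152733321734, 'cx': 321.59786950129313, 'cy': 196.82225173957212, 'origin': array([1.09291068, 0.20572792, 0.90934196]), 'orientation': array([[-0.27311658, -0.76668357,  0.5810367 ],
       [ 0.96190975, -0.2250017 ,  0.15525422],
       [ 0.01170339,  0.60130736,  0.79893209]])}
top {'fx': 456.4924828112224, 'fy': 456.4924828112224, 'cx': 307.7928616916535, 'cy': 197.2590443233407, 'origin': array([0.3187277 , 0.06520988, 1.23200722]), 'orientation': array([[ 0.00882014,  0.98730999, -0.15855975],
       [-0.9998212 ,  0.01135972,  0.01511732],
       [ 0.01672667,  0.15839806,  0.98723365]])}
```

View pics/scene0.png

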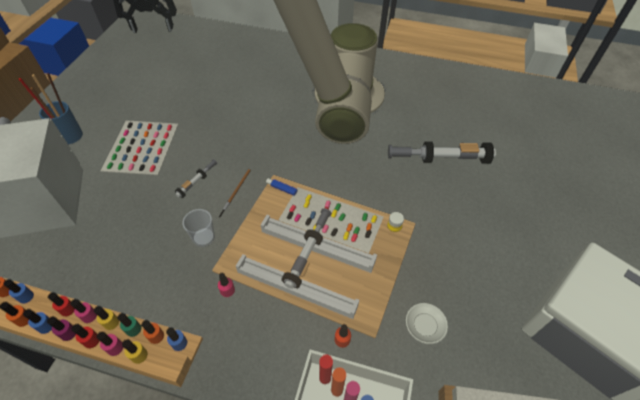

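View pics/top0.png

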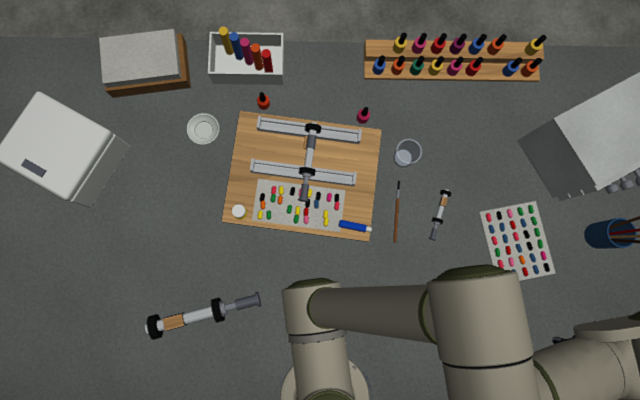

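Three hand rests are in view. In the top view they are at (308,165) on the rails, a large one at (200,315) and a small one at (440,215), both on the table. The one on the rails fits the description, so I'll confirm it by measuring and with an enlarged crop.

```bash
cat > h.py <<'E'
import numpy as np, cv2
from rig import env
def ray(n,u,v,m=None):
    m=m or env.camera_model(n)
    d=np.array([(u-m['cx'])/m['fx'],-(v-m['cy'])/m['fy'],-1.0])
    return np.array(m['origin']),np.array(m['orientation'])@d
def onz(n,u,v,z,m=None):
    o,d=ray(n,u,v,m); return o+d*(z-o[2])/d[2]
def proj(n,p,m=None):
    m=m or env.camera_model(n)
    c=np.array(m['orientation']).T@(np.array(p)-m['origin'])
    return np.array([m['cx']+m['fx']*c[0]/-c[2], m['cy']-m['fy']*c[1]/-c[2]])
E
python3 - <<'E'
import cv2
a=cv2.imread('pics/top0.png')[95:255,210:430]; cv2.imwrite('pics/topc.png',cv2.resize(a,None,fx=3.6,fy=3.6,interpolation=cv2.INTER_CUBIC))
a=cv2.imread('pics/scene0.png')[165:345,200:430]; cv2.imwrite('pics/scenec.png',cv2.resize(a,None,fx=3.3,fy=3.3,interpolation=cv2.INTER_CUBIC))
E
```

```text
(no output)
```

View pics/topc.png

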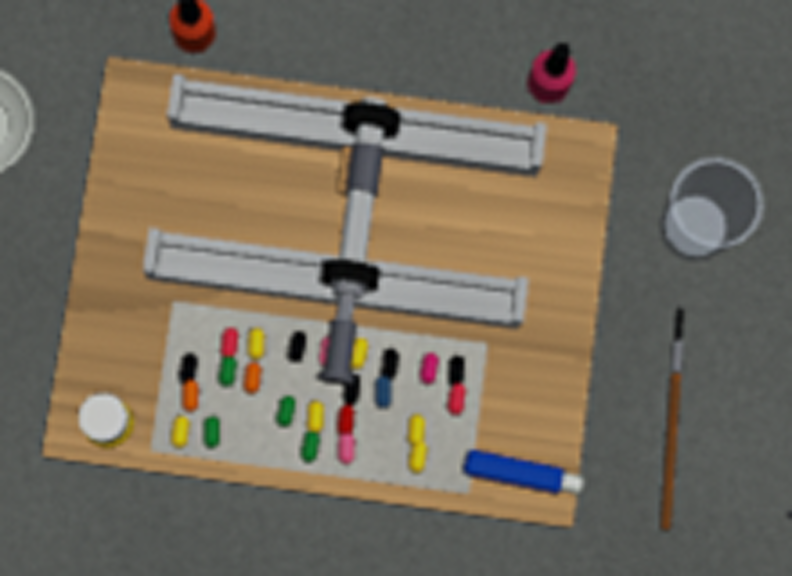

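View pics/scenec.png

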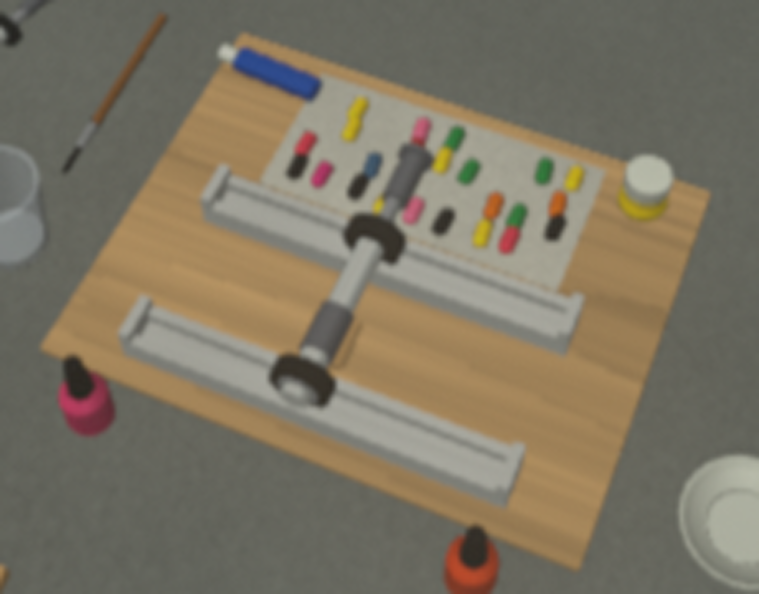

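```bash
cat > m.py <<'E'
from h import *
T=lambda x,y:(210+(x+.5)/3.6-.5,95+(y+.5)/3.6-.5)
S=lambda x,y:(200+(x+.5)/3.3-.5,165+(y+.5)/3.3-.5)
c=[onz('top',*T(*p),.008) for p in [(108,57),(617,125),(574,525),(43,457)]]
print(np.round(c,4))
c2=[onz('scene',*S(*p),.008) for p in [(582,570),(40,350),(240,33),(709,190)]]
print(np.round(c2,4))
for q in (c,c2):
    q=np.array(q); print('center',q.mean(0), 'ywidth',np.linalg.norm(q[0]-q[1]),np.linalg.norm(q[2]-q[3]),'x',np.linalg.norm(q[0]-q[3]),np.linalg.norm(q[1]-q[2]))
    d=(q[0]-q[1])+(q[3]-q[2]); print('y axis angle', np.degrees(np.arctan2(-d[0],d[1])))
# rail ends, at top z=.03 ; stop tops z .04
for n,F,ps in [('top',T,[(178,75),(545,125),(152,230),(525,280)])]:
    print(np.round([onz(n,*F(*p),.04) for p in ps],4))
E
python3 m.py
```

```text
[[ 0.7587  0.2391  0.008 ]
 [ 0.7095 -0.1562  0.008 ]
 [ 0.3999 -0.1189  0.008 ]
 [ 0.4465  0.2773  0.008 ]]
[[ 0.7614  0.2416  0.008 ]
 [ 0.7145 -0.1546  0.008 ]
 [ 0.4025 -0.1184  0.008 ]
 [ 0.4485  0.2765  0.008 ]]
center [0.57865595 0.06032277 0.008     ] ywidth 0.3983244970291118 0.39898990710873117 x 0.31452479758704677 0.3119058292345402
y axis angle -6.904453486072871
center [0.58170837 0.06128669 0.008     ] ywidth 0.39900522526972354 0.397642616785454 x 0.31477674062922484 0.3140327311913148
y axis angle -6.6967924475692735
[[ 0.7338  0.1814  0.04  ]
 [ 0.6985 -0.0959  0.04  ]
 [ 0.6134  0.1976  0.04  ]
 [ 0.5789 -0.0799  0.04  ]]
```

```bash
cat >> m.py <<'E'
print('---')
o=env.observe(); m=env.camera_model('wrist'); R=o['tool_rot']
print('cam in tool',R.T@(m['origin']-o['position'])); print((R.T@m['orientation']).round(3), m['fx'])
th=np.radians(-6.9); X=np.array([np.cos(th),np.sin(th),0]);Y=np.array([-np.sin(th),np.cos(th),0])
O=np.array([.640,.053,0])
for n,F,ps in [('top',T,[(371,119),(350,275),(345,345),(360,225)]),('scene',S,[(303,380),(374,237),(408,170),(355,278)])]:
  for p in ps:
    w=onz(n,*F(*p),.042); print(n,w.round(4),'board',(w-O)@X,(w-O)@Y)
E
python3 m.py | sed -n '/---/,$p'
```

```text
---
cam in tool [-0.12870109  0.07890339 -0.00038511]
[[-0.     0.309 -0.951]
 [-0.     0.951  0.309]
 [ 1.     0.001 -0.   ]] 285.48643643764444
top [0.7007 0.0354 0.042 ] board 0.06241192070607212 -0.010176451732427712
top [0.5806 0.0501 0.042 ] board -0.05859597547191149 -0.01001664160275983
top [0.528  0.0533 0.042 ] board -0.11124792537991603 -0.013169964929928639
top [0.6187 0.043  0.042 ] board -0.019900586954009866 -0.012478541252435162
scene [0.7004 0.036  0.042 ] board 0.061995866060833085 -0.009639841331205247
scene [0.5803 0.0496 0.042 ] board -0.05890190990478257 -0.010517872153589273
scene [0.5177 0.0572 0.042 ] board -0.12190839310688585 -0.010475521708007115
scene [0.6162 0.0464 0.042 ] board -0.022880780489952197 -0.0093813976320582
```

```bash
python3 -m jog '[[1,0.115,0.68,-0.468,0.478],[1,0.115,0.68,-0.468,0.478],[1,0.115,0.68,-0.468,0.478],[1,0.115,0.68,-0.468,0.478],[1,0.115,0.68,-0.468,0.478],[1,0.115,0.68,-0.468,0.478],[1,0.115,0.68,-0.468,0.478],[1,0.115,0.68,-0.468,0.478],[1,0.115,0.68,-0.468,0.478],[1,0.115,0.68,-0.468,0.478],[1,0.115,0.68,-0.468,0.478],[1,0.115,0.68,-0.468,0.478],[1,0.115,0.68,-0.468,0.478],[1,0.115,0.68,-0.468,0.478],[1,0.115,0.68,-0.468,0.478],[1,0.115,0.68,-0.468,0.478],[1,0.115,0.68,-0.468,0.478],[1,0.115,0.68,-0.468,0.478],[1,0.115,0.68,-0.468,0.478],[1,0.115,0.68,-0.468,0.478]]'
python3 - <<'E'
from h import *
import json
o=env.observe(); m=env.camera_model('wrist'); im=env.get_image('wrist'); cv2.imwrite('pics/w1.png',im[:,:,::-1])
np.save('w1.npy',m,allow_pickle=True); print(o['position'],o['tool_rot'].round(3),o['time_s'])
E
```

```text
time_s: 2.1
position: [0.6654, 0.1598, 0.1304]
tool_rot: [[-0.001, 0.993, -0.122], [-0.0, -0.122, -0.993], [-1.0, -0.001, 0.0]]
ft_force: [-1.0, 0.4, 0.3]
grip_width: 0.0855
[0.66543482 0.159763   0.13036718] [[-0.001  0.993 -0.122]
 [-0.    -0.122 -0.993]
 [-1.    -0.001  0.   ]] 2.1
```

View pics/w1.png

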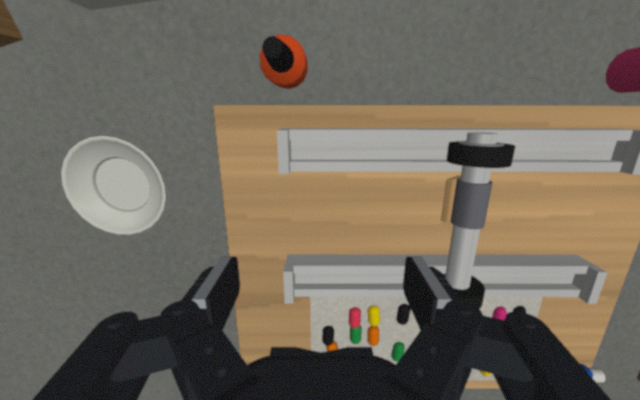

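```bash
python3 - <<'E'
import cv2
a=cv2.imread('pics/w1.png')[120:300,400:540]; cv2.imwrite('pics/w1c.png',cv2.resize(a,None,fx=3.3,fy=3.3,interpolation=cv2.INTER_CUBIC))
a=cv2.imread('pics/scene0.png')[235:305,270:330]; cv2.imwrite('pics/s0c.png',cv2.resize(a,None,fx=8,fy=8,interpolation=cv2.INTER_CUBIC))
E
```

```text
(no output)
```

View pics/w1c.png

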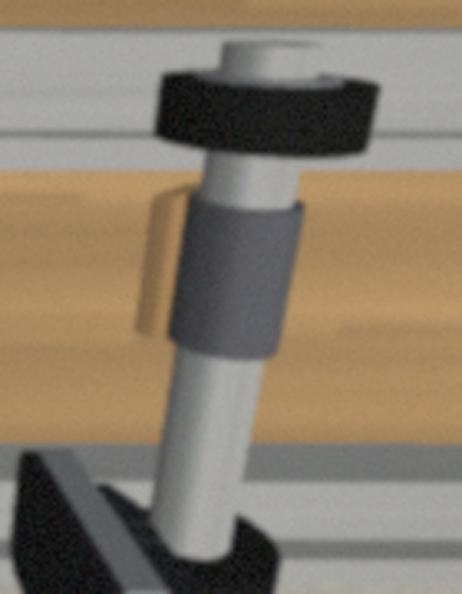

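View pics/s0c.png

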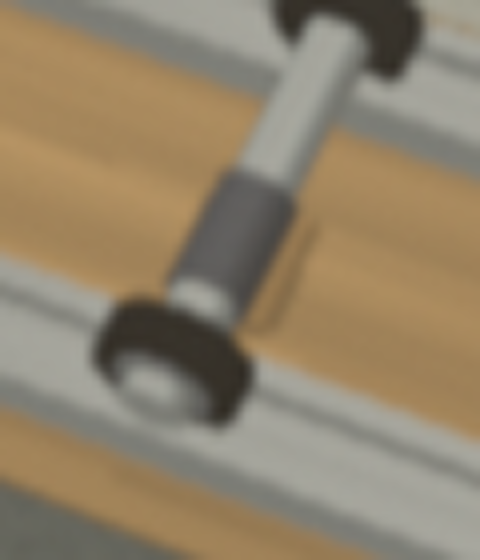

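The wrist view shows the rest between the jaws' right side and the rails: sleeve at (470,200), pad a thin strip at (446,200) on its +y side, so it must roll towards -y. It's the rest on the rails, and its collar spacing measures 121 mm, which matches. I'll straddle the bare tube.

```bash
python3 -m jog '[[-0.06,0,-0.034,0.119,0],[-0.06,0,-0.034,0.119,0],[-0.06,0,-0.034,0.119,0],[-0.06,0,-0.034,0.119,0],[-0.06,0,-0.034,0.119,0],[-0.06,0,-0.034,0.119,0],[-0.06,0.03,-0.034,0.119,0],[-0.06,0.06,-0.034,0.119,0],[-0.06,0.093,-0.034,0.119,0],[-0.06,0.093,-0.034,0.119,0]]' 30
python3 - <<'E'
from h import *
im=env.get_image('wrist'); cv2.imwrite('pics/w2.png',im[:,:,::-1])
E
```

```text
time_s: 3.15
position: [0.6156, 0.0479, 0.0334]
tool_rot: [[-0.008, 0.993, -0.12], [0.001, -0.12, -0.993], [-1.0, -0.008, -0.0]]
ft_force: [0.0, -0.2, 0.5]
grip_width: 0.0402
```

View pics/w2.png

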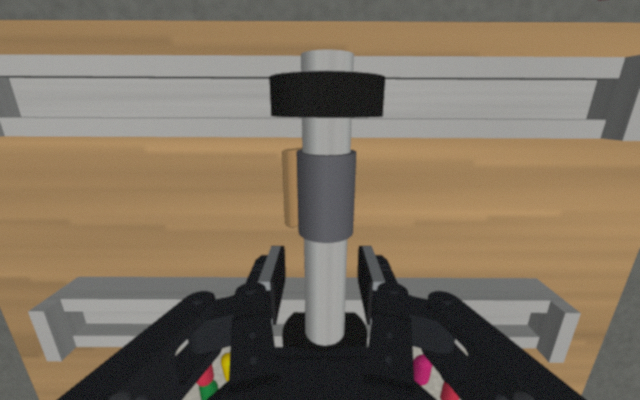

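The view shows the tube at column 326 between the jaws, whose middle is at 320, with clear room on both sides. I'll narrow the jaws and roll about 30 mm towards -y.

```bash
python3 -m jog '[[-0.4,0,0,0.002,0],[-0.4,0,0,0.002,0],[-0.4,0,0,0.004,0],[-0.4,0,0,0.007,0],[-0.4,0,0,0.01,0],[-0.4,0,0,0.013,0],[-0.4,0,0,0.016,0],[-0.4,0,0,0.019,0],[-0.4,0,0,0.022,0],[-0.4,0,0,0.025,0],[-0.4,0,0,0.027,0],[-0.4,0,0,0.029,0],[-0.4,0,0,0.029,0],[-0.4,0,0,0.029,0]]' 30
python3 - <<'E'
from h import *
m=env.camera_model('wrist');im=env.get_image('wrist'); cv2.imwrite('pics/w3.png',im[:,:,::-1]); print(m)
a=im[40:270,240:410,::-1]; cv2.imwrite('pics/w3c.png',cv2.resize(a,None,fx=2.6,fy=2.6,interpolation=cv2.INTER_CUBIC))
E
```

```text
time_s: 4.6
position: [0.6142, 0.0179, 0.0373]
tool_rot: [[-0.0, 0.993, -0.121], [0.0, -0.121, -0.993], [-1.0, -0.0, -0.0]]
ft_force: [-0.2, 0.4, 0.6]
grip_width: 0.0251
{'fx': 285.48643643764444, 'fy': 285.48643643764444, 'cx': 321.06582065546297, 'cy': 202.94470570857752, 'origin': array([0.69239722, 0.00855454, 0.16600903]), 'orientation': array([[-1.21290895e-01,  9.44199960e-01,  3.06226966e-01],
       [-9.92617001e-01, -1.15403127e-01, -3.73310577e-02],
       [ 9.15663669e-05, -3.08494010e-01,  9.51226281e-01]])}
```

View pics/w3c.png

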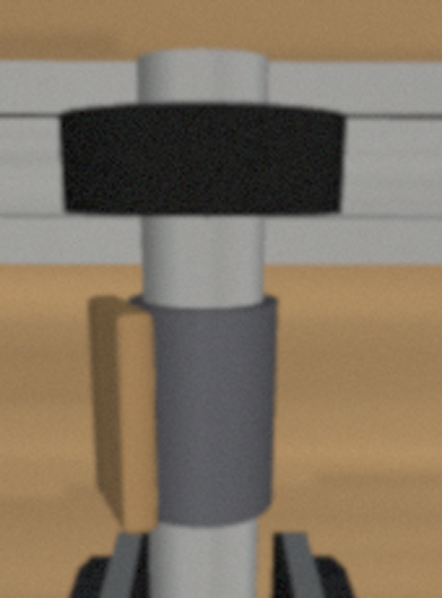

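```bash
cat > fit.py <<'E'
from h import *
from scipy.optimize import least_squares
def fit(m,pix_pts,axis_px,th,O,phi0,zax=.042):
    # pix_pts: list (name(s,t_out) ,x_rest, u,v); axis_px: list of (u,v) on axis
    X=np.array([np.cos(th),np.sin(th),0]);Y=np.array([-np.sin(th),np.cos(th),0]);Z=np.array([0,0,1.])
    def res(p):
        y,xo,phi=p; r=[]
        n=np.sin(phi)*Y+np.cos(phi)*Z; t=-np.cos(phi)*Y+np.sin(phi)*Z
        for (h,s),x,u,v in pix_pts:
            P=O+X*(x+xo)+Y*y+Z*zax+n*h*.001+t*s*.001
            r+=list(proj('wrist',P,m)-[u,v])
        for (x,u) in axis_px:
            P=O+X*(x+xo)+Y*y+Z*zax; r.append(3*(proj('wrist',P,m)[0]-u))
        return r
    s=least_squares(res,[-.04,0,phi0]); return s.x[0],s.x[1],np.degrees(s.x[2]),np.array(s.fun).round(1)
E
python3 - <<'E'
from fit import *
m=dict(fx=285.48643643764444,fy=285.48643643764444,cx=321.06582065546297,cy=202.94470570857752,origin=np.array([0.69239722,0.00855454,0.16600903]),orientation=np.array([[-1.21290895e-01,9.44199960e-01,3.06226966e-01],[-9.92617001e-01,-1.15403127e-01,-3.73310577e-02],[9.15663669e-05,-3.08494010e-01,9.51226281e-01]]))
C=lambda x,y:(240+(x+.5)/2.6-.5,40+(y+.5)/2.6-.5)
pts=[((17.5,11),.039,*C(120,310)),((17.5,-11),.039,*C(90,298)),((17.5,11),.003,*C(124,530)),((11.5,11),.003,*C(157,528)),((17.5,-11),.003,*C(98,484))]
ax=[(.060,C(203.5,0)[0]),(.044,C(204,0)[0]),(.021,C(211-2,0)[0])]
for t in(-6.9,):
  print(fit(m,pts,ax[:2],np.radians(t),np.array([.640,.053,0]),1))
E
```

```text
(np.float64(-0.03662319766088059), np.float64(0.0007992893317935544), np.float64(70.72726235489853), array([-2. ,  0.3, -0.9, -2.6,  0. ,  1.8,  1.2,  0.5, -0.1,  0.3,  0.4,
        0.3]))
```

The pad now shows its edge (bright strip at crop x 120–157) and outer face (90–120). The fit puts it 71° from up, so about 27 mm of rolling remains. I'll roll 26 mm and look again.

```bash
python3 -m jog '[[-0.4,0,0,0.003,0],[-0.4,0,0,0.006,0],[-0.4,0,0,0.009,0],[-0.4,0,0,0.012,0],[-0.4,0,0,0.015,0],[-0.4,0,0,0.018,0],[-0.4,0,0,0.021,0],[-0.4,0,0,0.023,0],[-0.4,0,0,0.025,0],[-0.4,0,0,0.026,0],[-0.4,0,0,0.026,0],[-0.4,0,0,0.026,0]]' 30
python3 - <<'E'
from h import *
m=env.camera_model('wrist');im=env.get_image('wrist'); cv2.imwrite('pics/w4.png',im[:,:,::-1]); print(m)
a=im[40:270,240:410,::-1]; cv2.imwrite('pics/w4c.png',cv2.resize(a,None,fx=2.6,fy=2.6,interpolation=cv2.INTER_CUBIC))
E
```

```text
time_s: 5.85
position: [0.611, -0.0079, 0.0373]
tool_rot: [[-0.0, 0.993, -0.121], [0.0, -0.121, -0.993], [-1.0, -0.0, -0.0]]
ft_force: [0.1, -0.6, 0.4]
grip_width: 0.0253
{'fx': 285.48643643764444, 'fy': 285.48643643764444, 'cx': 321.06582065546297, 'cy': 202.94470570857752, 'origin': array([ 0.68925561, -0.01720802,  0.16601004]), 'orientation': array([[-1.21223960e-01,  9.44209015e-01,  3.06225550e-01],
       [-9.92625178e-01, -1.15339150e-01, -3.73113519e-02],
       [ 9.00797346e-05, -3.08490221e-01,  9.51227510e-01]])}
```

View pics/w4c.png

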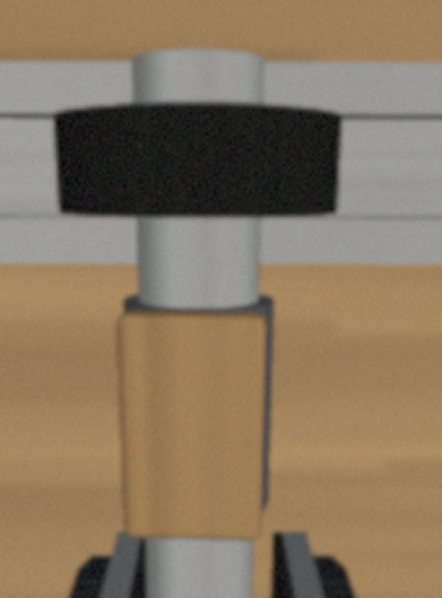

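```bash
python3 - <<'E'
from fit import *
m=dict(fx=285.48643643764444,fy=285.48643643764444,cx=321.06582065546297,cy=202.94470570857752,origin=np.array([0.68925561,-0.01720802,0.16601004]),orientation=np.array([[-1.21223960e-01,9.44209015e-01,3.06225550e-01],[-9.92625178e-01,-1.15339150e-01,-3.73113519e-02],[9.00797346e-05,-3.08490221e-01,9.51227510e-01]]))
im=cv2.imread('pics/w4.png').astype(float)
C=lambda x,y:(240+(x+.5)/2.6-.5,40+(y+.5)/2.6-.5)
# tube/collar silhouettes, brightness profile
for v in (92,100,108,130,148,170,190,210): 
  print(v,[int(x) for x in im[v,275:352].sum(1)/3])
for off in (0,1,2):
  pts=[((17.5,11),.039,*C(267,313)),((17.5,-11),.039,*C(122+off,315)),((17.5,11),.003,*C(259,537)),((17.5,-11),.003,*C(128+off,535))]
  ax=[(.060,C(198,0)[0]),(.046,C(199.3,0)[0])]
  print(fit(m,pts,ax,np.radians(-6.9),np.array([.640,.053,0]),.1))
E
```

```text
92 [29, 28, 23, 17, 25, 23, 24, 27, 26, 29, 30, 29, 32, 19, 25, 30, 28, 15, 32, 24, 22, 29, 24, 18, 25, 21, 27, 28, 18, 30, 30, 25, 27, 27, 28, 17, 26, 27, 30, 26, 26, 31, 22, 27, 31, 28, 28, 19, 21, 26, 26, 24, 27, 29, 28, 21, 24, 22, 10, 27, 27, 32, 33, 25, 27, 30, 21, 27, 29, 30, 27, 28, 25, 27, 30, 25, 28]
100 [17, 25, 23, 30, 19, 30, 25, 30, 30, 29, 32, 28, 29, 23, 25, 25, 24, 28, 27, 16, 35, 27, 31, 33, 29, 29, 23, 24, 25, 20, 28, 28, 22, 26, 29, 30, 29, 19, 30, 25, 21, 30, 27, 27, 29, 27, 32, 30, 22, 29, 27, 26, 26, 19, 27, 29, 27, 26, 32, 21, 31, 27, 27, 22, 22, 34, 29, 23, 32, 25, 23, 31, 30, 30, 30, 25, 27]
108 [28, 23, 23, 26, 25, 24, 19, 23, 21, 25, 32, 25, 27, 25, 28, 28, 23, 26, 24, 21, 30, 29, 27, 28, 29, 22, 25, 24, 29, 17, 22, 27, 30, 28, 21, 28, 27, 29, 27, 27, 29, 25, 26, 25, 30, 18, 25, 32, 27, 26, 30, 23, 27, 30, 27, 25, 31, 22, 20, 19, 17, 28, 30, 25, 27, 24, 23, 31, 21, 30, 22, 22, 24, 22, 34, 25, 19]
130 [156, 155, 156, 157, 156, 159, 159, 155, 155, 157, 156, 155, 156, 155, 156, 156, 153, 132, 110, 105, 110, 113, 117, 125, 131, 133, 141, 146, 149, 152, 156, 15
[... 1591 characters left out ...]
, 123, 124, 125, 124, 124, 121, 119, 122, 122, 120, 120, 122, 121, 122, 123, 122, 124, 123, 125, 124, 119, 122, 121, 121, 124, 119, 108, 88, 81, 96, 122, 133, 133, 132, 136, 138, 134, 134]
(np.float64(-0.061719791699782), np.float64(0.0007625173092936339), np.float64(2.1652678747319936), array([ 0.9, -0.2, -2.1, -1.2,  2. ,  1. , -0.9,  0.9,  0.4, -0.4]))
(np.float64(-0.06172084359796193), np.float64(0.0007604486602797366), np.float64(1.9215839130486123), array([ 1.1, -0.2, -2.3, -1.2,  2.2,  0.9, -1.1,  1. ,  0.4, -0.4]))
(np.float64(-0.061721748294775475), np.float64(0.0007583206060183764), np.float64(1.6751788525827278), array([ 1.3, -0.2, -2.5, -1.2,  2.3,  0.9, -1.3,  1. ,  0.5, -0.4]))
```

```bash
python3 - <<'E'
from h import *
th=np.radians(-6.9); X=np.array([np.cos(th),np.sin(th),0]);Y=np.array([-np.sin(th),np.cos(th),0]);O=np.array([.640,.053,0])
T=lambda x,y:(210+(x+.5)/3.6-.5,95+(y+.5)/3.6-.5)
for p in [(467,455),(583,485),(566,468),(560,490),(465,472),(172,302),(487,343),(470,492)]:
    w=onz('top',*T(*p),.016)-O; print(p,(w@X).round(4),(w@Y).round(4))
print(env.observe()['position'])
E
```

```text
(467, 455) -0.1771 -0.1137
(583, 485) -0.1881 -0.2018
(566, 468) -0.1771 -0.1879
(560, 490) -0.194 -0.1853
(465, 472) -0.1899 -0.1137
(172, 302) -0.0913 0.1205
(487, 343) -0.0911 -0.1186
(470, 492) -0.2042 -0.1191
[ 0.61100437 -0.00783366  0.03730216]
```

```bash
python3 -m jog '[[-0.4,0,0,-0.0023,0],[-0.1,0,0,-0.0023,0],[-0.1,0,0,-0.0023,0],[-0.1,-0.03,0,-0.0023,0],[-0.1,-0.06,0,-0.0023,0],[-0.1,-0.06,0,-0.0023,0],[-0.1,-0.06,-0.047,-0.0023,0],[-0.1,-0.06,-0.093,-0.0023,0],[-0.1,-0.06,-0.093,-0.0023,0],[-0.1,-0.06,-0.093,-0.0023,0]]'
python3 - <<'E'
from h import *
m=env.camera_model('wrist');im=env.get_image('wrist'); cv2.imwrite('pics/w5.png',im[:,:,::-1]); print(m)
im=env.get_image('top'); a=im[95:255,210:430,::-1]; cv2.imwrite('pics/t5.png',cv2.resize(a,None,fx=3.6,fy=3.6,interpolation=cv2.INTER_CUBIC))
E
```

```text
time_s: 6.9
position: [0.5185, 0.0057, 0.0973]
tool_rot: [[-0.0, 0.993, -0.121], [0.0, -0.121, -0.993], [-1.0, -0.0, -0.0]]
ft_force: [1.6, 0.1, -0.3]
grip_width: 0.0383
{'fx': 285.48643643764444, 'fy': 285.48643643764444, 'cx': 321.06582065546297, 'cy': 202.94470570857752, 'origin': array([ 0.59680955, -0.00364109,  0.22596998]), 'orientation': array([[-1.21297794e-01,  9.44151761e-01,  3.06372807e-01],
       [-9.92616158e-01, -1.15403929e-01, -3.73509890e-02],
       [ 9.16236765e-05, -3.08641191e-01,  9.51178536e-01]])}
```

View pics/w5.png

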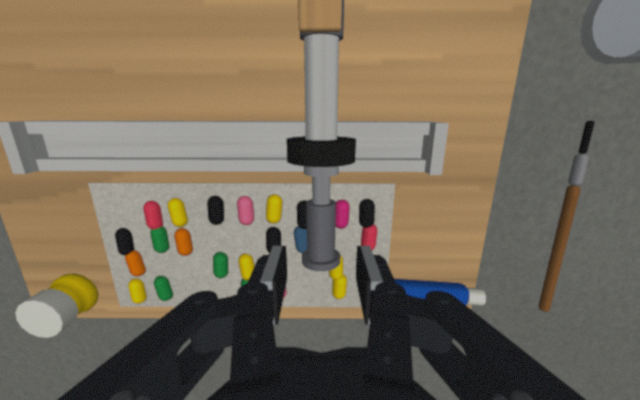

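View pics/t5.png

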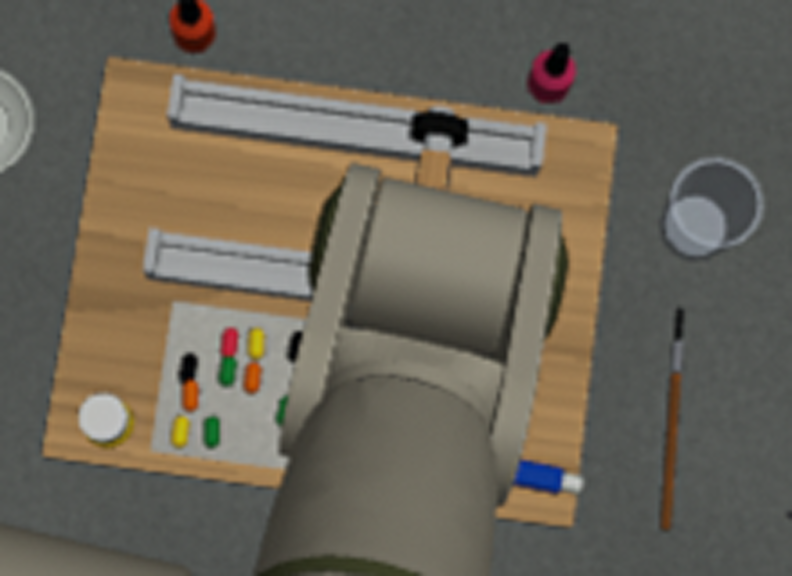

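The wrist view shows the pad on top at (321,15), the tube at column 321 in line with the jaws, and the grip at rows 200–265. I'll work out the grip's position along the axis.

```bash
python3 - <<'E'
from h import *
im=cv2.imread('pics/w5.png').astype(int)
print('col profile', [(v,int(im[v,316:326].mean())) for v in range(160,280,3)])
m=env.camera_model('wrist'); o=env.observe(); R=o['tool_rot']
for v,z in ((200,.052),(262,.052),(268,.042),(172,.048)):
    w=onz('wrist',320.5,v,z,m); print(v,(R.T@(w-o['position'])).round(4))
for v in (45,120,150,180,210,240,):
    print(v,[int(x) for x in im[v,296:346:1].mean(1)] if v in(45,210) else '')
E
```

```text
col profile [(160, 26), (163, 27), (166, 60), (169, 119), (172, 119), (175, 119), (178, 118), (181, 118), (184, 119), (187, 118), (190, 118), (193, 117), (196, 118), (199, 118), (202, 118), (205, 79), (208, 93), (211, 94), (214, 95), (217, 94), (220, 93), (223, 94), (226, 94), (229, 94), (232, 94), (235, 94), (238, 94), (241, 93), (244, 94), (247, 93), (250, 93), (253, 93), (256, 93), (259, 92), (262, 69), (265, 85), (268, 94), (271, 132), (274, 154), (277, 155)]
200 [ 0.0454  0.0243 -0.0005]
262 [ 0.0454 -0.0203 -0.0006]
268 [ 0.0554 -0.0309 -0.0006]
172 [ 0.0495  0.0416 -0.0005]
45 [134, 132, 134, 129, 131, 132, 130, 124, 113, 108, 113, 117, 125, 133, 139, 146, 151, 157, 159, 161, 156, 158, 162, 160, 159, 156, 156, 155, 154, 153, 155, 157, 159, 156, 158, 157, 156, 157, 154, 152, 147, 138, 131, 129, 134, 133, 134, 135, 133, 134]
120 
150 
180 
210 [114, 62, 29, 23, 29, 18, 25, 28, 30, 36, 41, 56, 60, 65, 68, 71, 75, 77, 85, 86, 88, 92, 95, 93, 95, 95, 95, 94, 92, 94, 94, 91, 92, 88, 86, 86, 84, 79, 77, 76, 81, 89, 95, 101, 104, 110, 108, 108, 110, 106]
240
```

```bash
python3 -m jog '[[-0.1,0.03,0,0,0],[-0.1,0.058,0,0,0],[-0.1,0.058,0,0,0],[-0.1,0.058,0,0,0],[-0.3,0.058,0,0,0],[-0.4,0.058,0,0,0],[-0.5,0.058,0,0,0],[-0.6,0.058,0,0,0],[-0.8,0.058,0,0,0],[-0.8,0.058,0,0,0],[-0.8,0.058,0,0,0],[-0.8,0.058,0,0,0]]' 40
python3 - <<'E'
from h import *
im=env.get_image('wrist'); cv2.imwrite('pics/w6.png',im[:,:,::-1])
E
```

```text
time_s: 8.2
position: [0.5192, 0.0056, 0.0396]
tool_rot: [[0.001, 0.993, -0.121], [-0.0, -0.121, -0.993], [-1.0, 0.001, 0.0]]
ft_force: [0.5, 0.3, 4.7]
grip_width: 0.0187
```

View pics/w6.png

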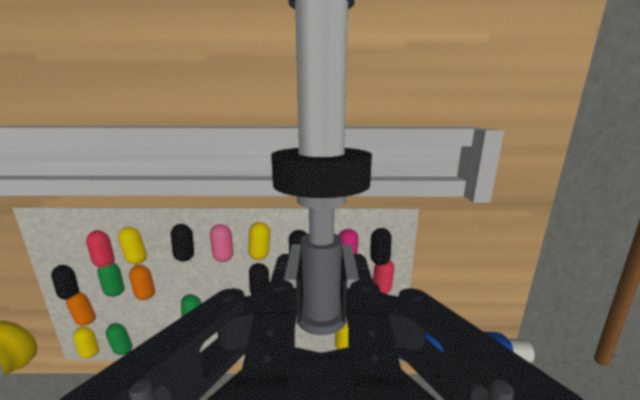

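The grip is held at (320,280) between the pads, and the rest hasn't moved. Pulling in two stages.

```bash
python3 -m jog '[[-0.8,0,-0.004,0,0],[-0.8,0,-0.008,0,0],[-0.8,0,-0.013,0,0],[-0.8,0,-0.018,0,0],[-0.8,0,-0.023,0,0],[-0.8,0,-0.028,0,0],[-0.8,0,-0.033,0,0],[-0.8,0,-0.038,0,0],[-0.8,0,-0.042,0,0],[-0.8,0,-0.046,0,0],[-0.8,0,-0.046,0,0],[-0.8,0,-0.046,0,0]]' 40
python3 - <<'E'
from h import *
im=env.get_image('wrist'); cv2.imwrite('pics/w7.png',im[:,:,::-1])
im=env.get_image('top'); a=im[95:255,210:430,::-1]; cv2.imwrite('pics/t7.png',cv2.resize(a,None,fx=3.6,fy=3.6,interpolation=cv2.INTER_CUBIC))
E
```

```text
time_s: 9.45
position: [0.4737, 0.011, 0.0393]
tool_rot: [[0.002, 0.993, -0.121], [-0.0, -0.121, -0.993], [-1.0, 0.002, 0.0]]
ft_force: [6.6, -0.4, -1.2]
grip_width: 0.0185
```

View pics/w7.png

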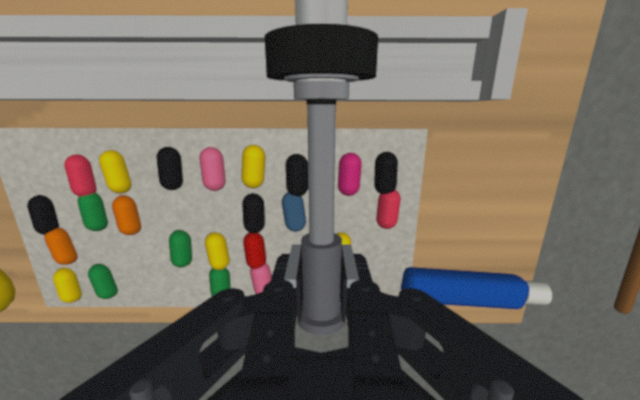

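View pics/t7.png

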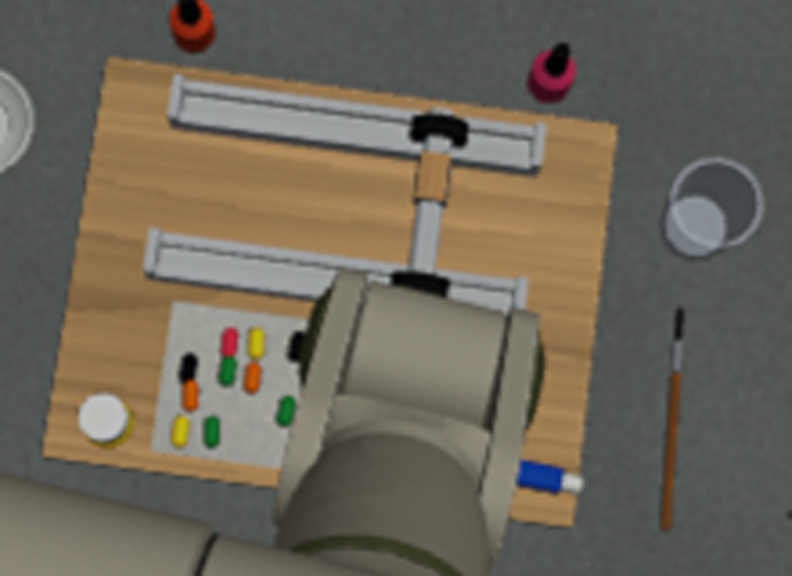

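```bash
python3 - <<'E'
from h import *
im=cv2.imread('pics/w7.png').astype(int)
print([(v,int(im[v,315:328].mean())) for v in range(70,125)])
print([(v,int(im[v,315:328].mean())) for v in range(228,248)])
m=env.camera_model('wrist'); o=env.observe(); R=o['tool_rot']
for v,z in ((76,.052),(97,.052),(99,.048),(102.5,.048),(236,.052),(237,.048)):
    w=onz('wrist',320.5,v,z,m); print(v,z,(R.T@(w-o['position'])).round(4)[1])
E
```

```text
[(70, 27), (71, 23), (72, 31), (73, 67), (74, 102), (75, 117), (76, 107), (77, 101), (78, 130), (79, 152), (80, 149), (81, 134), (82, 124), (83, 122), (84, 123), (85, 122), (86, 122), (87, 121), (88, 122), (89, 122), (90, 122), (91, 122), (92, 122), (93, 122), (94, 123), (95, 122), (96, 119), (97, 106), (98, 77), (99, 44), (100, 30), (101, 28), (102, 27), (103, 46), (104, 81), (105, 108), (106, 120), (107, 121), (108, 123), (109, 121), (110, 122), (111, 122), (112, 122), (113, 122), (114, 122), (115, 122), (116, 122), (117, 122), (118, 122), (119, 121), (120, 122), (121, 122), (122, 122), (123, 122), (124, 123)]
[(228, 121), (229, 122), (230, 122), (231, 122), (232, 121), (233, 122), (234, 122), (235, 121), (236, 121), (237, 122), (238, 122), (239, 122), (240, 122), (241, 122), (242, 121), (243, 117), (244, 101), (245, 78), (246, 64), (247, 65)]
76 0.052 0.091
97 0.052 0.0836
99 0.048 0.0831
102.5 0.048 0.0818
236 0.052 0.0257
237 0.048 0.0234
```

```bash
python3 -m jog '[[-0.8,0,-0.002,0,0],[-0.8,0,-0.004,0,0],[-0.8,0,-0.006,0,0],[-0.8,0,-0.006,0,0],[-0.8,0,-0.006,0,0]]' 40
python3 - <<'E'
from h import *
m=env.camera_model('wrist'); o=env.observe(); R=o['tool_rot']
im=env.get_image('wrist')[:,:,::-1]; cv2.imwrite('pics/w8.png',im)
cv2.imwrite('pics/w8c.png',cv2.resize(im[20:140,240:400],None,fx=5,fy=5,interpolation=cv2.INTER_CUBIC))
im=im.astype(int)
print([(v,int(im[v,315:328].mean())) for v in range(50,115)])
for v,z in ((80,.052),(80,.048),(100,.048)):
    w=onz('wrist',320.5,v,z,m); print(v,z,(R.T@(w-o['position'])).round(4)[1])
E
```

```text
time_s: 10.05
position: [0.468, 0.0117, 0.0393]
tool_rot: [[0.002, 0.993, -0.121], [-0.0, -0.121, -0.993], [-1.0, 0.002, 0.0]]
ft_force: [8.4, -1.0, -1.8]
grip_width: 0.0184
[(50, 29), (51, 24), (52, 22), (53, 20), (54, 39), (55, 75), (56, 106), (57, 117), (58, 106), (59, 84), (60, 91), (61, 130), (62, 152), (63, 145), (64, 130), (65, 124), (66, 122), (67, 123), (68, 122), (69, 123), (70, 123), (71, 122), (72, 123), (73, 122), (74, 122), (75, 122), (76, 122), (77, 122), (78, 122), (79, 122), (80, 117), (81, 95), (82, 63), (83, 40), (84, 31), (85, 29), (86, 29), (87, 29), (88, 28), (89, 28), (90, 28), (91, 29), (92, 28), (93, 29), (94, 26), (95, 29), (96, 29), (97, 26), (98, 28), (99, 26), (100, 29), (101, 25), (102, 29), (103, 47), (104, 82), (105, 109), (106, 120), (107, 123), (108, 122), (109, 122), (110, 123), (111, 123), (112, 122), (113, 123), (114, 122)]
80 0.052 0.0896
80 0.048 0.09
100 0.048 0.0827
```

View pics/w8c.png

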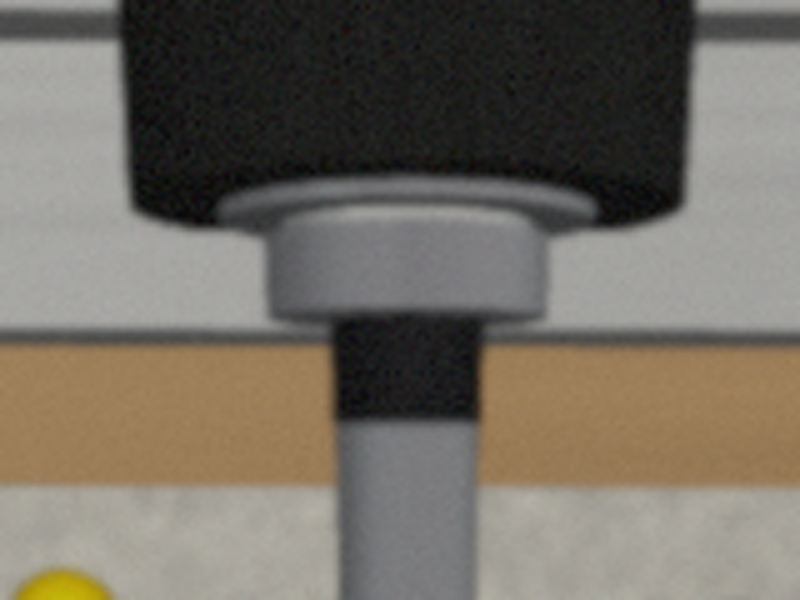

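The band spans rows 82–104, about 7.5–8 mm, so it's not quite surely clear of the mouth. I'll pull 1 mm more.

```bash
python3 -m jog '[[-0.8,0,-0.001,0,0],[-0.8,0,-0.001,0,0],[-0.8,0,-0.001,0,0],[-0.8,0,-0.001,0,0]]' 40
python3 - <<'E'
from h import *
im=env.get_image('wrist')[:,:,::-1]; cv2.imwrite('pics/w9.png',im)
cv2.imwrite('pics/w9c.png',cv2.resize(im[20:140,240:400],None,fx=5,fy=5,interpolation=cv2.INTER_CUBIC))
im=im.astype(int)
print([(v,int(im[v,315:328].mean())) for v in range(72,110)])
a=env.get_image('top')[:,:,::-1][110:190,300:370]; cv2.imwrite('pics/t9.png',cv2.resize(a,None,fx=7,fy=7,interpolation=cv2.INTER_CUBIC))
E
```

```text
time_s: 10.5
position: [0.467, 0.0118, 0.0393]
tool_rot: [[0.002, 0.993, -0.121], [-0.0, -0.121, -0.993], [-1.0, 0.002, 0.0]]
ft_force: [7.9, 0.1, -1.4]
grip_width: 0.0186
[(72, 122), (73, 123), (74, 122), (75, 122), (76, 123), (77, 117), (78, 102), (79, 92), (80, 106), (81, 114), (82, 96), (83, 61), (84, 37), (85, 30), (86, 29), (87, 27), (88, 27), (89, 28), (90, 28), (91, 29), (92, 27), (93, 29), (94, 29), (95, 28), (96, 29), (97, 28), (98, 29), (99, 28), (100, 29), (101, 29), (102, 30), (103, 46), (104, 81), (105, 109), (106, 120), (107, 123), (108, 122), (109, 123)]
```

View pics/w9c.png

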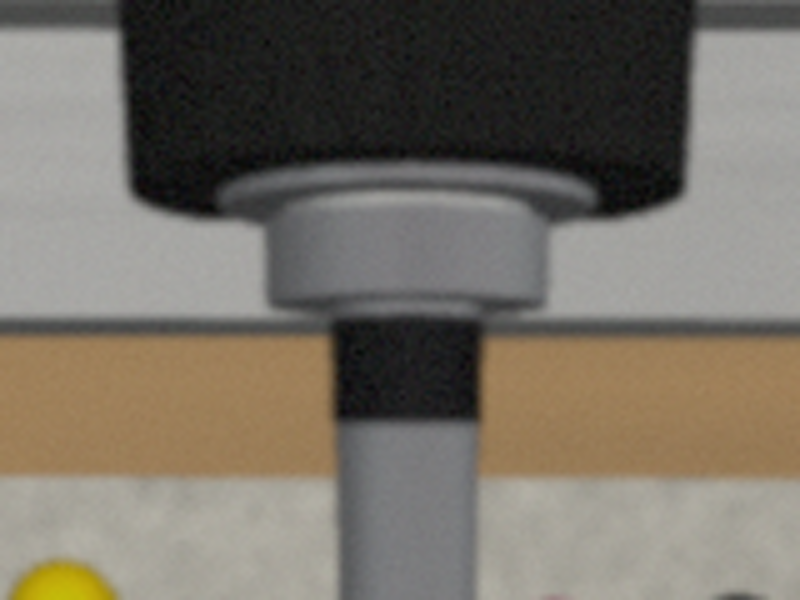

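View pics/t9.png

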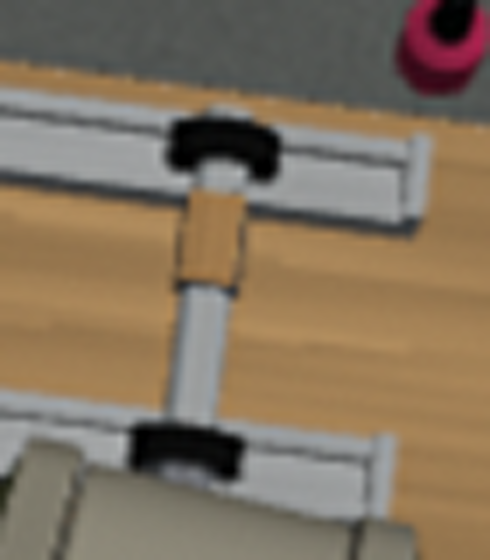

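```bash
python3 - <<'E'
from h import *
o=env.observe(); print(o['time_s'],o['ft_force'],o['grip_width'])
env.close_job()
E
```

```text
10.6 [ 6.94205504 -0.37018891 -1.71113685] 0.0187165474566527
the job is handed in; nothing more can be done
```

I rolled the rest about 56 mm along the rails towards the board's -y by pushing it from a straddle over the bare tube, without lifting it. I then gripped the nose at 40 N, pulled it straight out, and handed the job in at 10.6 s, still holding it against the spring.

**Pad:** The fit before gripping put the pad about 2° from straight up. I centred the grip to take out roughly another degree. The last top view shows the pad on top and looking level, with the clamp showing on both sides, but that view is only good to about 3°.

**Nose:** The last wrist view shows the black band fully out, with a thin sliver of bare rod between it and the mouth. I estimate about 50.7 mm. One check disagreed: at the first stop, measuring from the mouth to the grip gave 41 mm, while the band and the distance pulled gave about 44 mm. I went by the band.

**Forces and surroundings:** The last reading along the pull was 7–8 N, which matches the spring. No contact with the other objects showed in the views I took. I did not re-measure their positions at the end.

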